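Set the flip stop on a slide-feed rail and run the tray up to it

ROBOT

A 6-joint arm with a two-finger parallel gripper is mounted at the origin on the work surface. World frame = base frame: x ahead of the robot, y to its left, z up, the work surface at z = 0. Lengths are in m, angles in rad, forces in N, time in s.
With the tool pointing down it reaches from about 0.25 to 0.775 m from the base axis. Payload 4 kg.
Tool frame: the origin (TCP) lies at the centre of the arm's flange, where the gripper is bolted on; the fingertips stand 199 mm ahead of it and the grasp point (between the pads) lies 180 mm ahead of it; z points along the fingers, y is the line along which they close (so a half turn about z gives the same grasp; the last joint's range is limited). The gripper opens to 94 mm and grips with 3 to 60 N. Pads are 16 mm wide; open, the fingers measure 119 mm over their backs; the gripper's body (75 mm by 177 mm) begins 78 mm behind the grasp point.
Start: joints at [1.118, 0.087, 1.371, -0, 1.684, -0.103], TCP at [0.188, 0.517, 0.405] pointing down, gripper open.
Joint ranges: [-3.1, 3.1], [-0.76, 2.03], [0.27, 2.55], [-1.08, 4.22], [0.17, 2.65], [-2.57, 2.57]. Speed limits (rad/s): [2.79, 2.79, 3.14, 3.14, 3.14, 3.14].

INTERFACE

Orientations are given as [roll, pitch, yaw] about the fixed x, y, z axes, in that order (R = Rz(yaw) Ry(pitch) Rx(roll)).
In Python, from bench import robot, eyes, models gives the robot as it stands.
- The arm moves only by the tool step_arm, never from a script. Its argument "commands" is a list that holds one entry, the list of rows, each a list of 7 numbers: the shift along the tool's x, y, z in mm, then the turn, a rotation vector about the tool's x, y, z in rad, then the finger opening in mm, from 0 to 94. In form: [[[tx, ty, tz, wx, wy, wz, gripper], ...]]. A call has 1 to 20 rows; each row shifts and turns the commanded pose from where the row before left it, along the tool's axes as they then stand; what a row does not reach is not made up. A row lasts 1/8 s, in which the tool goes at most 62.5 mm and 10.7 degrees, less where a joint would pass 70% of its speed; a pose out of reach is approached as far as the arm can. A call is refused whole if a number of a shift passes 62.5 or a number of a turn 0.188, either way. A call with a gripper value outside its range is refused whole. The fingers move at their own pace and stop on an object; the grip force is fixed at half the most. Time passes only in rows, so rows that do not move let the fingers close. It gives the time, the measured TCP pose, the force, the opening and the grip force at its end, in the units of the state.
- robot.get_obs(): the state, without advancing time (a new reading comes with each control period).
- eyes.snapshot(name): name is "scene" or "top" or "wrist"; returns a dict with "color" (400x640x3 uint8, red, green, blue), "camera_matrix" (3x3 intrinsics, pixels), "eye" and "rotation" of the camera in the world; the wrist camera has in their place "tool_from_camera" (4x4, takes a point from camera to tool coordinates, whose origin is the TCP and whose axes are the flange's). Camera axes: x right, y up, looking along -z (the intrinsics and any distortion apply to the point x, -y, -z); pixel columns grow to the right and rows downward; lengths in m; the calibration is good to about 2 mm. A picture is of the moment at which its call begins: read the wrist's pose just before it. There is no depth.
- robot.close_job(): hands the job in; it is judged then, once.
Trained networks look in a picture, given as the dict that the camera call returned (one of the last four; its "shot" number tells which), for a name from the list of things; names that differ only in an ending like _2 or _b are one class to them, and where a whole thing is asked for, a point or a joint stands for the part that bears it (a point fixed in the world has none). Each returns a list of dicts, best first, with "confidence" (0 to 1); they miss things now and then, are a little off and sometimes report something else, mostly with a low value. They report only what shows in the picture. A call takes as long as a camera call.
- models.masks_of(picture, query): "mask" (400x640 bool, what is visible of it) and "xy" ([column, row] in pixels, amid what is visible of it).
- models.tip_of(picture, query): "xy" ([column, row] in pixels: a listed point, or the origin of a listed thing).
The state is a dict: "time": time; "joint_positions": joint angles; "qvel": joint speeds; "joint_torque": joint torques, N m; "tool_pos": TCP position; "ee_rot": TCP orientation; "wrist_force": force on the tool from outside, world axes, zero at the start; "wrist_torque": the same for the moment, N m; "width": finger opening in m; "finger_force": force on a finger pad.
Only numpy, scipy, OpenCV 4.12 (cv2) and the standard library are available. Lean on these libraries where they do the work, as an engineer would, in place of code of your own. Each camera call takes 0.05 s, during which the arm holds its last target. There are 200 camera calls.

TASK

On the feed rail of the microscope desk, flip the blue stop flag all the way down so that it lies across the rail, then push the wooden slide tray along the rail until it rests against the blue flag. Leave the orange stop flag standing up, and leave the tray flat in the rail.

Things in the scene. Friction and masses are not known exactly. Their poses are not given: they have to be found in the camera images.
- blue_stop (a joint): Blue flag: bar 20 mm wide along the rail, 8 thick, reaching 75 from its hinge. 0 = raised, leaning 20 deg back from the rail; 0.35 = upright; 1.92 = fully down, level across the rail (20 to 28 mm above the table), at its end stop. Stiff hinge (0.06 N m): stays where left. When down its near face is 10 mm before the hinge point; it holds against the tray's push. A raised flag does not hinder the tray.
- blue_hinge (a point): Hinge point of the blue flag, mid-width, in a fixed fork beyond the rail's far fence, 24 mm above the table, 51 mm from the rail's centre line. Fixed axes: x along the rail in the feed direction (also the hinge axis), y level from the hinge towards the centre line, z up. The fork, 36 mm along x by 22, rises 10 mm above the hinge. The two stops swap places between runs, 85 to 135 mm apart.
- orange_stop (a joint): Angle of the orange flag: same build, size and meaning as the blue one (0 = raised and leaning back, 1.92 = down). Starts raised and is to stay up.
- orange_hinge (a point): Hinge point of the orange flag: same build and same axes as the blue one's.
- tray: Loose wooden tray, 90 (x) by 62 by 24 mm, ~0.25 kg, two slides on top; its rear edge has an upright push board 10 thick, 62 wide, top 50 mm above the underside. Origin: centre of underside; +x to the stops (front +45, rear -45), z up. Lies in a rail: bed 6 mm above the table, 66 wide, fences to 16, 450 long, ends open, from robot's right to left. Starts short of both stops. A black tray is a bystander.

How it is judged:
On the way, in this order (a step that is already met when the one before it is completed fails the run):
1. the blue flag is down across the rail while the tray is still short of it (value of joint blue_stop above 1.75 rad and x of tray in the frame of blue_hinge below -0.075 m), for 0.2 s.
2. the tray is against the blue flag (value of joint blue_stop above 1.75 rad and x of tray in the frame of blue_hinge between -0.067 and -0.05 m and y of tray in the frame of blue_hinge between 0.04 and 0.062 m and z of tray in the frame of blue_hinge below -0.01 m and angle between tray's own z axis and vertical below 0.1 rad and angle between the x axis of tray and the x axis of blue_hinge, either way round below 0.17 rad), for 0.2 s.
At the end, for the whole second after the job is handed in: The blue flag is down (joint above 1.75), the tray lies flat in the rail (within 10 degrees of its direction, within 11 mm of its centre line), at rest, with its front face within 12 mm of the blue flag's near face and not past it, and the orange flag is still up (joint below 0.7) (all of step 2 and linear speed of tray below 0.01 m/s and value of joint orange_stop below 0.7 rad); the robot touches nothing.
It fails at once if the orange flag is swung down (joint above 0.9) (value of joint orange_stop above 0.9 rad).
It also fails if it takes over 45 s, if anything falls off the work surface, if the arm or the gripper's body presses on something with over 40 N, if the wrist force passes 120 N, or if a joint passes its speed limit or range.

## Working session

There is one attempt and no reset: what is moved stays moved. The work goes in short steps, Python scripts to look and compute and a tool call to move; the robot and the scene stay as the last step left them, time stands still between calls to the robot, and variables do not carry over. Pictures are saved under pics/ and viewed, at most 10 in all, crops included, and the job is handed in when it is done.

Besides the shell and the picture viewer there is one more tool, called in YAML: its name, and indented under it one key for each argument. step_arm: Moves the arm, as the interface text tells. Its arguments: {"type":"object","properties":{"commands":{"type":"array"}},"required":["commands"]}

```bash
mkdir -p pics; cat > h.py <<'E'
import numpy as np, cv2
from bench import robot, eyes, models
def ray(p,xy):
    K=p["camera_matrix"]; 
    d=np.linalg.inv(K)@np.array([xy[0],xy[1],1.]); d=np.array([d[0],-d[1],-d[2]])
    return np.array(p["eye"]),np.array(p["rotation"])@d
def at(p,xy,z):
    e,d=ray(p,xy); return e+d*(z-e[2])/d[2]
def proj(p,X):
    c=np.array(p["rotation"]).T@(np.array(X)-p["eye"]); q=p["camera_matrix"]@np.array([c[0],-c[1],-c[2]]); return q[:2]/q[2]
E
python3 - <<'E'
from h import *
print(robot.get_obs())
for n in ["scene","top"]:
    p=eyes.snapshot(n); print(n,p.keys(),p["eye"])
    cv2.imwrite(f"pics/{n}1.png",p["color"][:,:,::-1])
    for q,z in [("blue_hinge",.024),("orange_hinge",.024),("tray",.006)]:
        for r in models.tip_of(p,q)[:2]: print(q,r["xy"],r["confidence"],at(p,r["xy"],z).round(4))
    for q in ["blue_stop","orange_stop","tray"]:
        for r in models.masks_of(p,q)[:2]: print(q,r["xy"],r["confidence"],r["mask"].sum())
E
```

```text
{'time': 0.0, 'joint_positions': array([ 1.11790187e+00,  8.79465820e-02,  1.37221533e+00, -1.53697766e-06,
        1.68360203e+00, -1.03119009e-01]), 'qvel': array([ 0.00034848,  0.00076242, -0.00156933, -0.00047803,  0.00031875,
       -0.00202728]), 'joint_torque': array([-9.69503526e-04, -3.40160608e+01, -3.02431798e+01,  7.16894749e-02,
        3.28891631e-02, -1.78798314e-04]), 'tool_pos': array([0.18844441, 0.51659398, 0.40352806]), 'ee_rot': array([-3.13943275e+00, -2.21984440e-04,  2.79181679e+00]), 'wrist_force': array([-0.39116577, -0.18117187, -0.39196925]), 'wrist_torque': array([-0.01784923,  0.04816783,  0.01521158]), 'finger_force': 0.0, 'width': 0.0938498752793019}
scene dict_keys(['color', 'camera_matrix', 'eye', 'rotation', 'shot']) [0.94548861 0.14090585 0.51332418]Traceback (most recent call last):
  File "<stdin>", line 7, in <module>
  File "h.py", line 8, in at
    e,d=ray(p,xy); return e+d*(z-e[2])/d[2]
                                       ~^^^
IndexError: invalid index to scalar variable.
```

```bash
python3 - <<'E'
from h import *
p=eyes.snapshot("top"); print(p["rotation"],p["eye"],p["camera_matrix"])
p=eyes.snapshot("scene"); print(p["rotation"],p["eye"])
E
```

```text
[ 0.02997431 -0.01762276 -1.58269193] [0.498265   0.04464744 0.69782758] [[410.4672706    0.         319.34630947]
 [  0.         410.4672706  202.72828845]
 [  0.           0.           1.        ]]
[0.71946688 0.00655924 1.79533224] [0.94548861 0.14090585 0.51332418]
```

View pics/scene1.png

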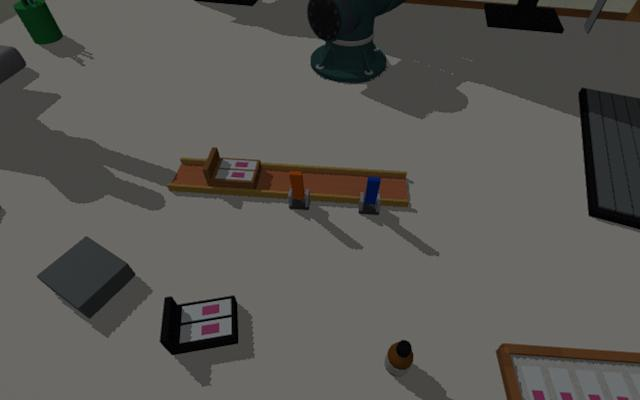

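```bash
sed -i 's/^def ray/from scipy.spatial.transform import Rotation as R\ndef ray/; s/np.array(p\["rotation"\])/R.from_euler("xyz",p["rotation"]).as_matrix()/' h.py
python3 - <<'E'
from h import *
for n in ["scene","top"]:
    p=eyes.snapshot(n); 
    cv2.imwrite(f"pics/{n}1.png",p["color"][:,:,::-1])
    for q,z in [("blue_hinge",.024),("orange_hinge",.024),("tray",.006)]:
        for r in models.tip_of(p,q)[:2]: print(q,r["xy"],r["confidence"],at(p,r["xy"],z).round(4))
    for q,z in [("blue_stop",.06),("orange_stop",.06),("tray",.03)]:
        for r in models.masks_of(p,q)[:2]: print(q,r["xy"],r["confidence"],r["mask"].sum(),at(p,r["xy"],z).round(3))
    # rail fences by yellowish color
    hsv=cv2.cvtColor(p["color"],cv2.COLOR_RGB2HSV); m=cv2.inRange(hsv,(18,120,80),(30,255,255)); 
    n_,l,s,c=cv2.connectedComponentsWithStats(m)
    for i in range(1,n_):
        if s[i,4]>60: print("fence",s[i],cv2.minAreaRect(np.argwhere(l==i)[:,::-1].astype(np.float32)))
E
```

```text
blue_hinge [369.3, 201.6] 0.59 [0.5156 0.1288 0.024 ]
orange_hinge [297.1, 195.9] 0.67 [0.5303 0.0009 0.024 ]
tray [236.8, 176.2] 0.87 [ 0.4908 -0.1329  0.006 ]
blue_stop [368.0, 188.3] 0.76 339 [0.518 0.124 0.06 ]
orange_stop [296.2, 181.2] 0.66 344 [0.528 0.001 0.06 ]
tray [228.7, 171.4] 0.55 1617 [ 0.504 -0.14   0.03 ]
tray [369.1, 192.2] 0.33 347 [0.499 0.126 0.03 ]
fence [261 163 145  10 184] ((332.97772216796875, 167.84963989257812), (144.28086853027344, 1.3589363098144531), 3.6522226333618164)
fence [167 183  45   6  72] ((189.0316925048828, 185.57737731933594), (44.17593002319336, 1.9943987131118774), 4.289153099060059)
fence [310 193  50   5  93] ((334.4771728515625, 195.31979370117188), (49.160465240478516, 1.994917392730713), 4.085616588592529)
blue_hinge [260.5, 203.7] 0.66 [0.5178 0.129  0.024 ]
orange_hinge [337.0, 195.4] 0.78 [0.5301 0.0034 0.024 ]
tray [419.9, 214.8] 0.78 [ 0.4965 -0.1377  0.006 ]
blue_stop [257.4, 200.7] 0.63 247 [0.521 0.129 0.06 ]
orange_stop [334.3, 189.7] 0.64 235 [0.537 0.01  0.06 ]
tray [422.6, 216.5] 0.91 2270 [ 0.494 -0.136  0.03 ]
fence [436 183  50   9 128] ((460.5443420410156, 187.3214874267578), (2.63027024269104, 49.360267639160156), 82.14668273925781)
fence [220 198 160  25 451] ((299.5101318359375, 209.57211303710938), (3.036684989929199, 160.65301513671875), 82.04692077636719)
fence [226 226 267  40 789] ((358.86224365234375, 245.02493286132812), (3.1104049682617188, 268.7002258300781), 81.95709991455078)
```

View pics/top1.png

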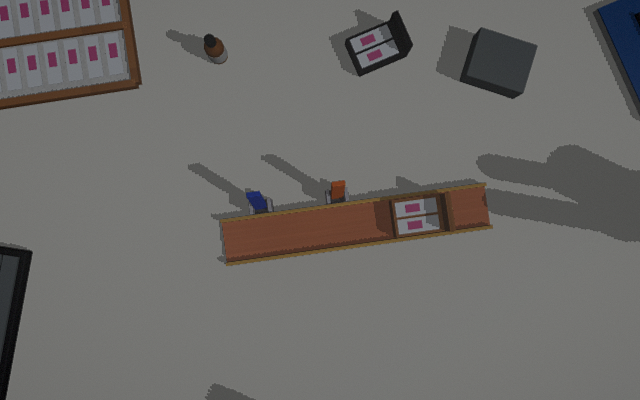

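The picture shows the orange flag raised at about (337,190) and the blue at (258,202), both on the far side of the rail. The tray is at (420,215) on the right, so feed runs left in the image, along world +y and about 6° towards the robot. The measured tray sits 51 mm from the hinge line, as it should. First I move high to the outer side of the blue flag, with fingers closed and the tool aligned to the rail.

step_arm:
  commands:
    - [[0,0,0,0,0,-0.151,0],[0,0,0,0,0,-0.151,0],[0,0,0,0,0,-0.151,0],[-34,-42,5,0,0,0,0],[-34,-42,5,0,0,0,0],[-34,-42,5,0,0,0,0],[-34,-42,5,0,0,0,0],[-34,-42,5,0,0,0,0],[-34,-42,5,0,0,0,0],[-34,-42,5,0,0,0,0],[-34,-42,5,0,0,0,0],[-34,-42,5,0,0,0,0],[-34,-42,5,0,0,0,0],[0,0,0,0,0,0,0],[0,0,0,0,0,0,0]]

```text
time: 2.78
tool_pos: [0.5698, 0.1341, 0.3546]
ee_rot: [3.141, -0.001, -3.039]
wrist_force: [-0.1, 0.5, -0.4]
width: 0.0006
finger_force: 0.0
```

```bash
cat >> h.py <<'E'
def rel(H=np.array([.517,.129]),u=np.array([-.1042,.9946])):
    o=robot.get_obs(); d=o["tool_pos"][:2]-H; n=np.array([-u[1],u[0]])
    print("along u %.4f n %.4f fingertip z %.4f yaw %.3f"%(d@u,d@n,o["tool_pos"][2]-.199,o["ee_rot"][2]),o["ee_rot"].round(3),o["wrist_force"].round(1),o["time"],o["width"])
E
python3 - <<'E'
from h import *
rel()
p=eyes.snapshot("top")
a,b=[at(p,x,.016) for x in ((226,264),(492,228))]; print("fence dir",(a-b)/np.linalg.norm(a-b))
for q,z in [("blue_hinge",.024),("orange_hinge",.024),("tray",.006)]:
    for r in models.tip_of(p,q)[:1]: print(q,r["xy"],r["confidence"],at(p,r["xy"],z).round(4))
E
```

```text
along u -0.0004 n -0.0530 fingertip z 0.1556 yaw -3.039 [ 3.141e+00 -1.000e-03 -3.039e+00] [-0.1  0.5 -0.4] 2.775 0.0006116696696104731
fence dir [-0.12037442  0.99272856  0.        ]
blue_hinge [338.6, 194.4] 0.55 [0.5317 0.0007 0.024 ]
orange_hinge [334.4, 195.7] 0.66 [0.5296 0.0076 0.024 ]
tray [419.6, 216.8] 0.9 [ 0.4931 -0.1372  0.006 ]
```

step_arm:
  commands:
    - [[-4,0,25,0,0,0,0],[0,0,25,0,0,0,0],[0,0,25,0,0,0,0],[0,0,25,0,0,0,0],[0,0,0,0,0,0,0],[0,0,0,0,0,0,0]]

```text
time: 3.72
tool_pos: [0.574, 0.135, 0.256]
ee_rot: [3.141, 0.002, -3.037]
wrist_force: [-0.5, 0.8, -0.3]
width: 0.0003
finger_force: 0.0
```

```bash
python3 - <<'E'
from h import *
rel()
p=eyes.snapshot("scene"); cv2.imwrite("pics/s2.png",cv2.resize(p["color"][130:230,250:430,::-1],None,fx=4,fy=4))
E
```

```text
along u -0.0000 n -0.0573 fingertip z 0.0570 yaw -3.037 [ 3.141e+00  2.000e-03 -3.037e+00] [-0.5  0.8 -0.3] 3.725 0.00030355459902049086
```

View pics/s2.png

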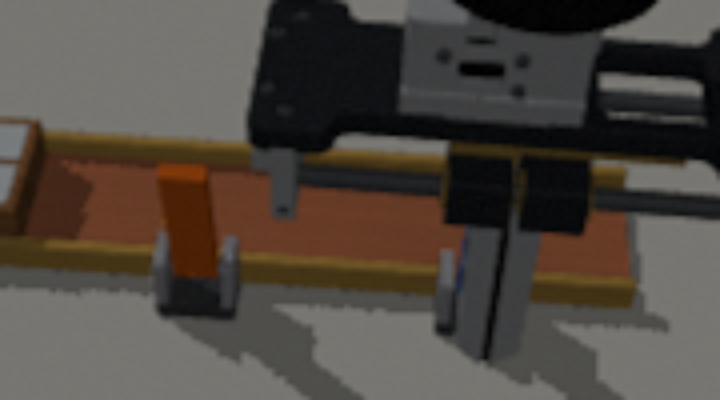

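The closed fingers (crop x 470–535) stand right in front of the blue flag, with its blue edge just showing at (460,260), and clear of the orange. Now sweep inward and press down.

step_arm:
  commands:
    - [[15,0,0,0,0,0,0],[15,0,0,0,0,0,0],[15,0,0,0,0,0,0],[15,0,0,0,0,0,0],[15,0,0,0,0,0,0],[15,0,0,0,0,0,0],[15,0,0,0,0,0,0],[0,0,6,0,0,0,0],[0,0,6,0,0,0,0],[0,0,6,0,0,0,0],[0,0,4,0,0,0,0],[0,0,3,0,0,0,0],[0,0,2,0,0,0,0],[0,0,0,0,0,0,0],[0,0,0,0,0,0,0]]

```text
time: 5.65
tool_pos: [0.4696, 0.1236, 0.2278]
ee_rot: [3.141, 0.001, -3.038]
wrist_force: [-0.6, -0.3, -0.2]
width: 0.0007
finger_force: 0.0
```

```bash
python3 - <<'E'
from h import *
rel()
p=eyes.snapshot("scene"); cv2.imwrite("pics/s3.png",cv2.resize(p["color"][130:230,250:430,::-1],None,fx=4,fy=4))
E
```

```text
along u -0.0005 n 0.0477 fingertip z 0.0288 yaw -3.038 [ 3.141e+00  1.000e-03 -3.038e+00] [-0.6 -0.3 -0.2] 5.65 0.0006962004922663637
```

View pics/s3.png

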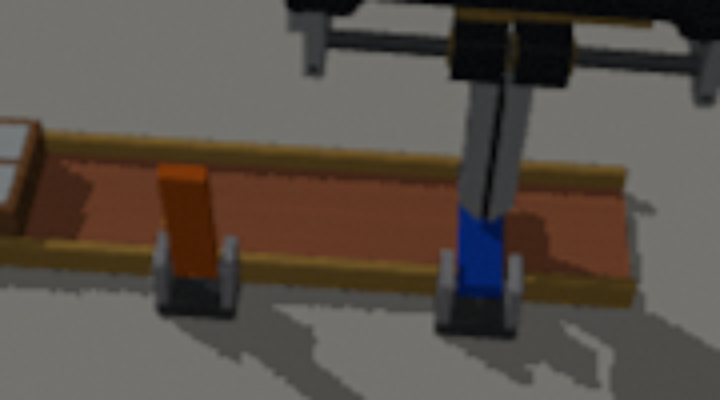

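Fingers at 28.8 mm with the blue bar under them, level with the fences (crop 480,255), and the orange still up. I press 2 mm more, then lift and travel behind the tray.

step_arm:
  commands:
    - [[0,0,2,0,0,0,0],[0,0,0,0,0,0,0],[0,0,-40,0,0,0,0],[0,0,-50,0,0,0,0],[0,-43,0,0,0,0,0],[0,-43,0,0,0,0,0],[0,-43,0,0,0,0,0],[0,-43,0,0,0,0,0],[0,-43,0,0,0,0,0],[0,-43,0,0,0,0,0],[0,-43,0,0,0,0,0],[3,-44,0,0,0,0,0],[0,0,0,0,0,0,0],[0,0,0,0,0,0,0]]

```text
time: 7.45
tool_pos: [0.502, -0.2196, 0.3154]
ee_rot: [3.14, -0.0, -3.039]
wrist_force: [-0.6, 0.2, 0.2]
width: 0.0005
finger_force: 0.0
```

```bash
python3 - <<'E'
from h import *
rel()
p=eyes.snapshot("scene"); cv2.imwrite("pics/s4.png",cv2.resize(p["color"][130:230,160:430,::-1],None,fx=2.9,fy=2.9))
for r in models.tip_of(p,"tray")[:1]: print(r["xy"],at(p,r["xy"],.006))
E
```

```text
along u -0.3451 n 0.0513 fingertip z 0.1164 yaw -3.039 [ 3.14  -0.    -3.039] [-0.6  0.2  0.2] 7.45 0.0005391948566978982
[236.1, 176.2] [ 0.49107488 -0.1342356   0.006     ]
```

View pics/s4.png

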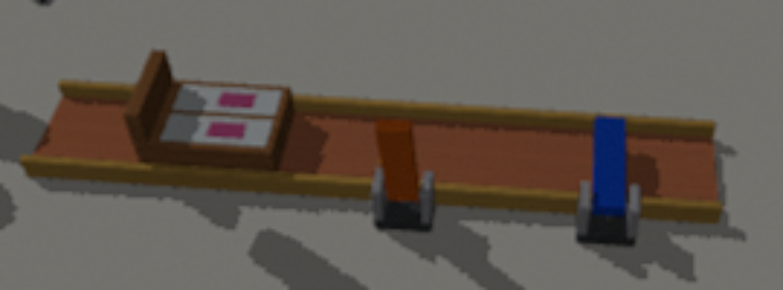

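Blue bar lies across the rail (crop 610,118 to 610,205), orange up (397,155), tray flat at (215,120). I descend behind the push board and check the flag's angle by projection.

step_arm:
  commands:
    - [[0,0,30,0,0,0,0],[0,0,30,0,0,0,0],[0,0,28,0,0,0,0],[0,0,0,0,0,0,0]]

```text
time: 8.05
tool_pos: [0.5012, -0.2182, 0.2252]
ee_rot: [3.138, -0.005, -3.037]
wrist_force: [0.0, 0.0, 0.9]
width: 0.0005
finger_force: 0.0
```

```bash
python3 - <<'E'
from h import *
rel()
p=eyes.snapshot("scene"); n=np.array([-.9946,-.1042,0]); h=np.array([.517,.129,.024])
for a in (1.92,1.75,1.6): 
    b=1.92-a; t=h+.075*np.cos(b)*n+[0,0,.075*np.sin(b)]+.004*(n*-np.sin(b)+np.array([0,0,np.cos(b)])); print(a,proj(p,t))
m=models.masks_of(p,"blue_stop"); print(m[0]["confidence"],np.argwhere(m[0]["mask"]).min(0),np.argwhere(m[0]["mask"]).max(0))
E
```

```text
along u -0.3437 n 0.0518 fingertip z 0.0262 yaw -3.037 [ 3.138 -0.005 -3.037] [0.  0.  0.9] 8.05 0.0005190832321456234
1.92 [370.74359739 170.89138648]
1.75 [371.38175659 166.68224082]
1.6 [371.91468238 163.66739894]
0.22 [170 357] [214 380]
```

Observed tip row is 170.7, matching fully down (170.9). Now push.

step_arm:
  commands:
    - [[0,8,0,0,0,0,0],[0,8,0,0,0,0,0],[0,8,0,0,0,0,0],[0,14,0,0,0,0,0],[0,14,0,0,0,0,0],[0,14,0,0,0,0,0],[0,14,0,0,0,0,0],[0,14,0,0,0,0,0],[0,14,0,0,0,0,0],[0,14,0,0,0,0,0],[0,14,0,0,0,0,0],[0,14,0,0,0,0,0],[0,14,0,0,0,0,0],[0,14,0,0,0,0,0],[0,14,0,0,0,0,0],[0,10,0,0,0,0,0],[0,7,0,0,0,0,0],[0,4,0,0,0,0,0],[0,2,0,0,0,0,0],[0,0,0,0,0,0,0]]

```text
time: 10.65
tool_pos: [0.4791, -0.0058, 0.2274]
ee_rot: [-3.141, -0.003, -3.038]
wrist_force: [-1.0, -4.8, 2.8]
width: 0.0003
finger_force: 2.6
```

```bash
python3 - <<'E'
from h import *
rel()
p=eyes.snapshot("scene"); cv2.imwrite("pics/s5.png",cv2.resize(p["color"][130:230,250:430,::-1],None,fx=4,fy=4))
E
```

```text
along u -0.1301 n 0.0517 fingertip z 0.0284 yaw -3.038 [-3.141e+00 -3.000e-03 -3.038e+00] [-1.  -4.8  2.8] 10.65 0.00032513416100354365
```

View pics/s5.png

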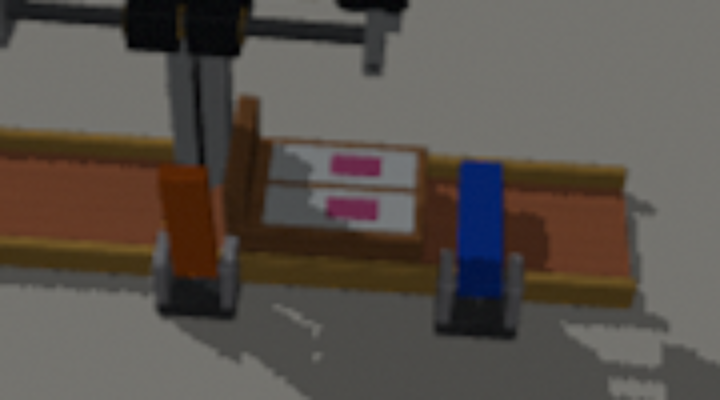

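The tray front is at crop x≈426 and the blue flag's near edge at 458, a gap of about 15 mm. The orange flag is untouched. I creep on.

step_arm:
  commands:
    - [[0,4,0,0,0,0,0],[0,4,0,0,0,0,0],[0,3,0,0,0,0,0],[0,2,0,0,0,0,0],[0,1,0,0,0,0,0],[0,1,0,0,0,0,0],[0,0,0,0,0,0,0]]

```text
time: 11.58
tool_pos: [0.4774, 0.0089, 0.2274]
ee_rot: [-3.14, -0.003, -3.038]
wrist_force: [-2.1, -6.7, 3.7]
width: 0.0003
finger_force: 3.0
```

step_arm:
  commands:
    - [[0,1,0,0,0,0,0],[0,1,0,0,0,0,0],[0,0,0,0,0,0,0]]

```text
time: 11.95
tool_pos: [0.4773, 0.0105, 0.2274]
ee_rot: [-3.139, -0.003, -3.038]
wrist_force: [-2.1, -8.6, 4.5]
width: 0.0006
finger_force: 3.9
```

```bash
python3 - <<'E'
from h import *
rel()
p=eyes.snapshot("scene"); cv2.imwrite("pics/s6.png",cv2.resize(p["color"][130:230,250:430,::-1],None,fx=4,fy=4))
E
```

```text
along u -0.1138 n 0.0518 fingertip z 0.0284 yaw -3.038 [-3.139e+00 -3.000e-03 -3.038e+00] [-2.1 -8.6  4.5] 11.95 0.0006122745954469786
```

View pics/s6.png

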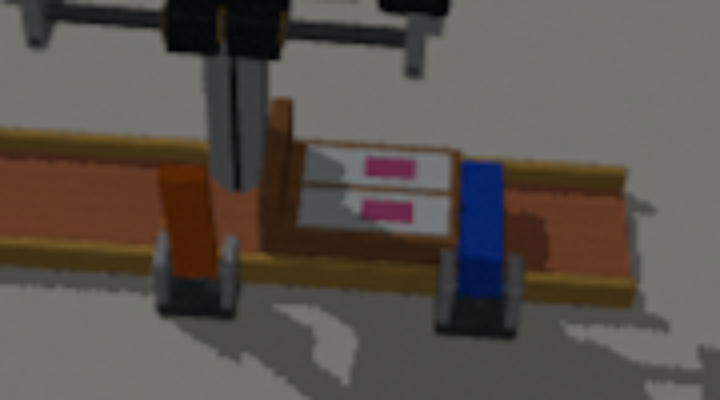

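The tray front (crop x 458) meets the flag edge (458). I push 2 mm more to confirm contact by force.

step_arm:
  commands:
    - [[0,1,0,0,0,0,0],[0,1,0,0,0,0,0],[0,0,0,0,0,0,0],[0,0,0,0,0,0,0]]

```text
time: 12.5
tool_pos: [0.4772, 0.0113, 0.2274]
ee_rot: [-3.135, -0.004, -3.038]
wrist_force: [-1.9, -12.9, 3.2]
width: 0.0009
finger_force: 6.2
```

Only 0.8 mm moved and the force rose to 13 N, so the tray is against the flag. I back off and lift.

step_arm:
  commands:
    - [[0,-5,0,0,0,0,0],[0,-15,0,0,0,0,0],[0,-15,0,0,0,0,0],[0,0,-40,0,0,0,0],[0,0,-50,0,0,0,0],[0,0,-50,0,0,0,0],[0,-50,0,0,0,0,0],[0,-50,0,0,0,0,0],[0,0,0,0,0,0,0],[0,0,0,0,0,0,0]]

```text
time: 13.75
tool_pos: [0.4917, -0.1216, 0.3672]
ee_rot: [3.14, -0.001, -3.039]
wrist_force: [0.1, 0.1, -0.2]
width: 0.0007
finger_force: 0.0
```

```bash
python3 - <<'E'
from h import *
rel()
p=eyes.snapshot("scene"); cv2.imwrite("pics/s7.png",cv2.resize(p["color"][130:230,250:430,::-1],None,fx=4,fy=4))
E
```

```text
along u -0.2467 n 0.0512 fingertip z 0.1682 yaw -3.039 [ 3.140e+00 -1.000e-03 -3.039e+00] [ 0.1  0.1 -0.2] 13.75 0.000703423392871273
```

View pics/s7.png

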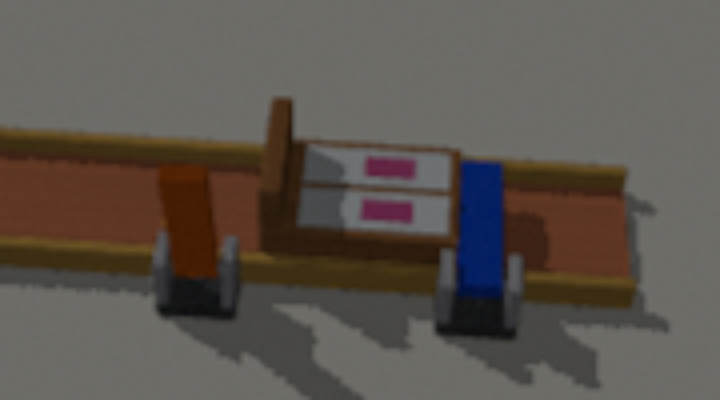

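The tray lies flat against the blue flag (crop x 458), the flag is down, the orange is up and the robot is clear.

```bash
python3 -c "
from bench import robot; print(robot.close_job())"
```

```text
the job is handed in; nothing more can be done
None
```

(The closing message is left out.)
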